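# Third hand at the riveting stop

## Robot

A 6-joint arm with a two-finger parallel gripper is mounted at the origin on the work surface. World frame = base frame: x ahead of the robot, y to its left, z up, the work surface at z = 0. Lengths are in m, angles in rad, forces in N, time in s.
With the tool pointing down it reaches from about 0.35 to 0.775 m from the base axis. Payload 7.3 kg.
Tool frame: the origin (TCP) lies at the very end of the fingers, on their centre line; the grasp point (between the pads) lies 19 mm behind it; z points along the fingers, y is the line along which they close (so a half turn about z gives the same grasp; the last joint's range is limited). The gripper opens to 92 mm and grips with 3 to 60 N. Pads are 19 mm wide; open, the fingers measure 130 mm over their backs; the gripper's body (75 mm by 190 mm) begins 47 mm behind the grasp point.
Start: joints at [-1.29, 0.342, 1.524, -0, 1.275, -0.146], TCP at [0.217, -0.478, 0.2] pointing down, gripper open.
Joint ranges: [-2.53, 2.53], [-0.77, 2.02], [0.04, 2.7], [-1, 4.14], [0.28, 2.66], [-3.11, 3.11]. Speed limits (rad/s): [2.57, 2.57, 3.14, 3.14, 3.14, 3.14].

## Interface

Orientations are given as [roll, pitch, yaw] about the fixed x, y, z axes, in that order (R = Rz(yaw) Ry(pitch) Rx(roll)).
In Python, from cell import telemetry, eyes, job gives the robot as it stands.
- The arm moves only by the tool apply_moves, never from a script. Its arguments are lists of equal length, an entry for each row: "delta_pos": the shift along the world's x, y, z each as a share of 0.4 m, from -1 to 1, a list of three; "dr": the turn, a rotation vector about the world's x, y, z each as a share of 0.5 rad, from -1 to 1, a list of three; "jaw": the opening, from 0 (shut) to 1 (fully open). A call has 1 to 8 rows; each row is the pose to reach, as a shift and turn from the pose commanded when the call began; what a row does not reach only later rows make up. A row lasts 1/12 s, in which the tool goes at most 41.7 mm and 7.16 degrees, less where a joint would pass 70% of its speed; a pose out of reach is approached as far as the arm can. A call with a number of a shift or a turn outside -1 to 1 is refused whole. A call with a gripper value outside its range is refused whole. The fingers move at their own pace and stop on an object; "force" is the grip in N (left out, the last holds). Time passes only in rows, so rows that repeat a pose let the fingers close. It gives the time, the measured TCP pose, the force, the opening and the grip force at its end, in the units of the state.
- telemetry.observe(): the state, without advancing time (a new reading comes with each control period).
- eyes.read_camera(name): name is "scene" or "top" or "wrist"; returns the picture (480x640x3 uint8, red, green, blue); there is no depth.
- eyes.camera_model(name): a dict with "vertical_fov" (degrees; the focal length in pixels is half the picture's height over the tangent of half this angle, whatever the lens; pixels are square), "cx", "cy" (the principal point, pixels), "k1" (the pictures are not rectified: a ray, as slopes to the right and down, at radius r is drawn at 1 + k1 r^2 times it, then the intrinsics apply), "rvec" (rotation vector, rad) and "tvec" (3), from world to camera coordinates, as OpenCV has them; the wrist camera has in their place "hand_eye" (4x4, takes a point from camera to tool coordinates, whose origin is the TCP and whose axes are the flange's). Camera axes: x right, y down, z forward; pixel columns grow to the right and rows downward; lengths in m; the calibration is good to about 2 mm. A picture is of the moment at which its call begins: read the wrist's pose just before it. camera_model takes no time and is no camera call.
- job.hand_in(): hands the job in; it is judged then, once.
The state is a dict: "time": time; "qpos": joint angles; "qvel": joint speeds; "joint_efforts": joint torques, N m; "tool_pos": TCP position; "tool_rot": TCP orientation; "contact_force": force on the tool from outside, world axes, zero at the start; "torque": the same for the moment, N m; "opening": finger opening in m; "grip_force": force on a finger pad.
Only numpy, scipy, OpenCV 4.12 (cv2) and the standard library are available. Lean on these libraries where they do the work, as an engineer would, in place of code of your own. Each camera call takes 0.05 s, during which the arm holds its last target. There are 200 camera calls.

## Task

The steel forming dolly is in the way in front of the sprung stop: lift it out and set it in the plywood tray. Then bring the copper bracket to the stop, flat on the bench, its upright flange flush with the pad and lined up with it side to side, and press it into the pad with a steady 10 newtons or so (the pad gives 2 mm per newton), without ramming it. Finish while still pressing, ready for riveting: do not let go, and leave the other tools where they are.

Things in the scene. Friction and masses are not known exactly. Their poses are not given: they have to be found in the camera images.
- stop: Fixed sprung stop: grey housing 90 mm wide, 78 high, on a dark base plate, with a pad on two sprung guide rods. Origin on the bench under the centre of the pad's face at rest; +x is the pressing direction (from the open side into the pad, towards the housing), z up. Housing begins 65 mm, base plate 60 mm behind the resting face. Place and yaw vary.
- pad_face (a point): Centre of the pad's flat bare-steel face, 34 mm above the bench; moves with the pad; axes as the stop's. The pad is a plate 70 mm wide, 56 mm high (from 6 to 62 mm above the bench) and 12 mm thick.
- stop_pad (a joint): How far the pad is pushed in along the stop's +x, in m: 0 at rest, hard end at 0.045. Linear spring, 500 N/m with no preload (0.020 m = 10 N).
- bracket: Loose copper bracket, about 0.32 kg (varies): base flange 60 (x) by 70 (y) by 4 mm; upright flange at its +x edge, 70 wide, 60 high, 4 thick, outer face at x = +30 mm; behind it an upright rib to grip from above, 10 mm thick (across y, at y = 0), from x = -25 mm to the flange, top 50 mm above the bench. Origin: centre of its underside, z up.
- bracket_face (a point): Point on the outer face of the bracket's upright flange, at 30, 0, 34 mm in the bracket's frame: the face that goes against the pad.
- dolly: Loose steel forming dolly, 0.65 kg: a block 70 mm (x) by 44 mm (y) with straight sides up to 27 mm and a crowned top, 42 mm high in all, resting on the bench just in front of the stop's pad, its long axis roughly along the pressing direction. Origin at the centre of its underside.
- tray: Fixed open plywood tray, 200 mm (x) by 150 mm (y), 40 mm high, walls and floor 6 mm thick, empty. Origin at the centre of its underside.
- hammer: Bystander: cross-peen hammer with wooden handle, about 260 mm long, 26 mm high, lying beyond the work area. Origin at the middle of the handle, on the bench.
- mallet: Bystander: mallet with white plastic head, about 250 mm long, 56 mm high, lying near the tray. Origin on the bench below the handle's inner part.
- punch: Bystander: steel centre punch, 125 mm long, 12 mm thick, lying on the robot's side of the work area. Origin under its middle.
- collar: Bystander: steel shaft collar, 48 mm across, 16 mm high, lying flat on the robot's side of the work area. Origin under its centre.
- rivet_jar: Bystander: closed jar of rivets, 54 mm across, 60 mm high, standing beyond the work area. Origin under its centre.
- snips: Bystander: tin snips with blue handles, about 190 mm long, 16 mm high. Origin under the pivot.
- wrench: Bystander: steel spanner lying flat on the robot's side of the tray. Origin at its underside.
There are look-alikes about, which are no part of the job. Leave any purple or yellow look-alike of the dolly alone.

How it is judged:
On the way:
1. the dolly is set down in the tray and released (x of dolly in the frame of tray between -0.09 and 0.09 m and y of dolly in the frame of tray between -0.065 and 0.065 m and z of dolly in the frame of tray between 0 and 0.03 m and linear speed of dolly below 0.03 m/s and contact force between the fingers and dolly below 0.3 N), for 0.2 s.
At the end, for the whole second after the job is handed in: Gripper still pressing: 6-14 N between bracket and stop, pad in over 10 mm, bracket at rest, flat on the bench (6 mm, 0.08 rad), flush with the pad (6 mm, 0.07 rad), centred on it within 10 mm, gripper on it with over 3 N; dolly at rest and released in the tray (all of step 1 and contact force between bracket and stop between 6 and 14 N and y of bracket_face in the frame of pad_face between -0.01 and 0.01 m and x of bracket_face in the frame of pad_face between -0.006 and 0.006 m and angle between the x axis of bracket and the x axis of stop, either way round below 0.07 rad and angle between bracket's own z axis and vertical below 0.08 rad and height (world z) of bracket between -0.003 and 0.006 m and linear speed of bracket below 0.01 m/s and value of joint stop_pad above 0.01 m and contact force between any of the fingers, the arm and bracket above 3 N); the arm keeps its last pose, push and grip.
It fails at once if the bracket is rammed into the stop (more than 25 N) (contact force between bracket and stop above 25 N).
It fails at once if a bystander is moved by more than 30 mm (distance of any of hammer, mallet, punch, collar, rivet_jar, snips, wrench from where it was at the start of the episode above 0.03 m).
It also fails if it takes over 58 s, if anything falls off the work surface, if the arm or the gripper's body presses on something with over 40 N, if the wrist force passes 120 N, or if a joint passes its speed limit or range.

## Working session

There is one attempt and no reset: what is moved stays moved. The work goes in short steps, Python scripts to look and compute and a tool call to move; the robot and the scene stay as the last step left them, time stands still between calls to the robot, and variables do not carry over. Pictures are saved under pics/ and viewed, at most 10 in all, crops included, and the job is handed in when it is done.

Besides the shell and the picture viewer there is one more tool, called after "Request:" in YAML: its name, and indented under it one key for each argument. apply_moves: Moves the arm, as the interface text tells. Its arguments: {"type":"object","properties":{"delta_pos":{"type":"array"},"dr":{"type":"array"},"jaw":{"type":"array"},"force":{"type":"number"}},"required":["delta_pos","dr","jaw"]}

```bash
mkdir -p pics; ls
cat > h.py <<'E'
import numpy as np,cv2
from cell import telemetry,eyes,job
from scipy.spatial.transform import Rotation as R
def cam(n,st=None):
    m=eyes.camera_model(n);f=240/np.tan(np.radians(m['vertical_fov'])/2)
    if 'hand_eye' in m:
        H=np.array(m['hand_eye']);st=st or telemetry.observe()
        Rt=R.from_euler('xyz',st['tool_rot']).as_matrix()
        Rw=Rt@H[:3,:3];C=Rt@H[:3,3]+np.array(st['tool_pos'])
    else:
        Rc=R.from_rotvec(np.array(m['rvec']).ravel()).as_matrix();Rw=Rc.T;C=-Rc.T@np.array(m['tvec']).ravel()
    return dict(f=f,cx=m['cx'],cy=m['cy'],k1=m['k1'],Rw=Rw,C=C)
def ray(c,uv):
    uv=np.atleast_2d(np.float64(uv));d=(uv-[c['cx'],c['cy']])/c['f'];s=d.copy()
    for _ in range(30): s=d/(1+c['k1']*(s**2).sum(1,keepdims=True))
    return np.c_[s,np.ones(len(s))]@c['Rw'].T
def onz(c,uv,z):
    r=ray(c,uv);return (c['C']+r*((z-c['C'][2])/r[:,2])[:,None])[:,:2]
def proj(c,P):
    p=(np.atleast_2d(P)-c['C'])@c['Rw'];s=p[:,:2]/p[:,2:];return s*(1+c['k1']*(s**2).sum(1,keepdims=True))*c['f']+[c['cx'],c['cy']]
def snap(n,fn):
    st=telemetry.observe();im=eyes.read_camera(n);cv2.imwrite(f'pics/{fn}.png',im[:,:,::-1]);return im,cam(n,st)
E
python3 - <<'E'
from h import *
for n in('top','scene'):
    im,c=snap(n,n+'0');print(n,c['f'],c['C'],c['Rw'][:,2],c['k1'])
print(telemetry.observe())
E
```

```text
pics
top 510.9690015904099 [ 0.30817511 -0.11661036  1.13575667] [ 0.22627223 -0.00844038 -0.97402753] -0.02439109832763401
scene 457.49698601005764 [0.87599996 0.33917206 1.0082159 ] [-0.28630367 -0.40510324 -0.86828658] 0.014997796264849643
{'time': 0.1, 'qpos': array([-1.28999217e+00,  3.42610856e-01,  1.52492955e+00,  2.30737615e-05,
        1.27540180e+00, -1.45990540e-01]), 'qvel': array([ 0.00214825, -0.00302497, -0.00204254, -0.00055514, -0.00042139,
        0.00089641]), 'joint_efforts': array([ 2.97969935e-03, -4.31999695e+01, -2.44695836e+01,  7.19019002e-02,
        5.25513757e-02, -4.12522070e-05]), 'tool_pos': array([ 0.21724558, -0.47750101,  0.19963357]), 'tool_rot': array([-3.14026067e+00, -2.18152143e-04,  4.26787817e-01]), 'contact_force': array([0.23481319, 0.4873352 , 0.23480627]), 'torque': array([-0.00241632,  0.00589242,  0.04346892]), 'grip_force': 0.0, 'opening': 0.0921188600950219}
```

View pics/top0.png

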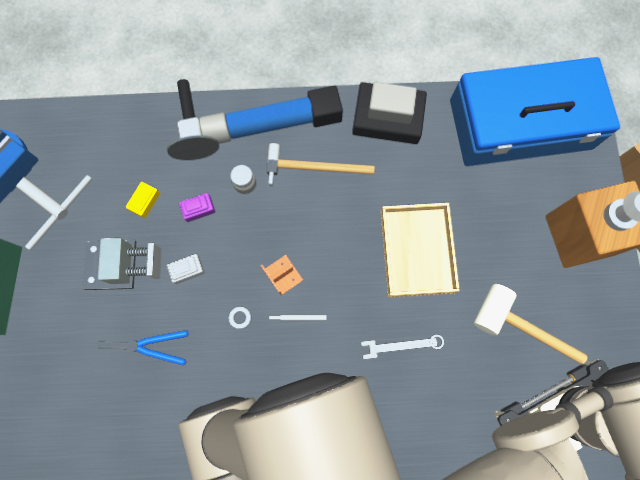

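View pics/scene0.png

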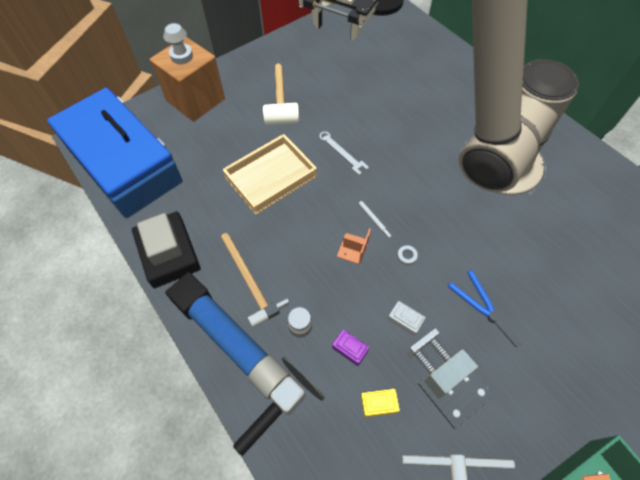

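Top view: dolly at (185,268), stop pad face at about x=153, y=260 (housing at 113,260), bracket at (282,274) with its flange on the left side, tray at (420,250). Purple and yellow look-alikes at (197,206) and (142,199). Next I measure from a zoomed crop.

Run:
```python
from h import *
a=cv2.imread('pics/top0.png');b=cv2.imread('pics/scene0.png')
A=cv2.resize(a[225:310,80:320],(780,276),interpolation=cv2.INTER_CUBIC)
B=cv2.resize(b[220:430,330:530],None,fx=1.5,fy=1.5,interpolation=cv2.INTER_CUBIC)
o=np.zeros((600,780,3),np.uint8);o[:276]=A;o[280:280+315,:300]=B
cv2.imwrite('pics/crop1.png',o)
c=cam('top');s=cam('scene')
print('dolly',onz(c,[185,268],.04),onz(s,[407,315],.04),'brk',onz(c,[282,272],.0),'tray',onz(c,[[385,208],[451,206],[458,291],[390,295]],.04),onz(c,[420,250],.006))
```

```text
dolly [[0.51186495 0.1721155 ]] [[0.51850345 0.17820872]] brk [[ 0.50122257 -0.03608544]] tray [[ 0.62958709 -0.2723683 ]
 [ 0.6282004  -0.42052336]
 [ 0.43719972 -0.41679427]
 [ 0.43479479 -0.26958412]] [[ 0.53758242 -0.34944566]]
```

View pics/crop1.png

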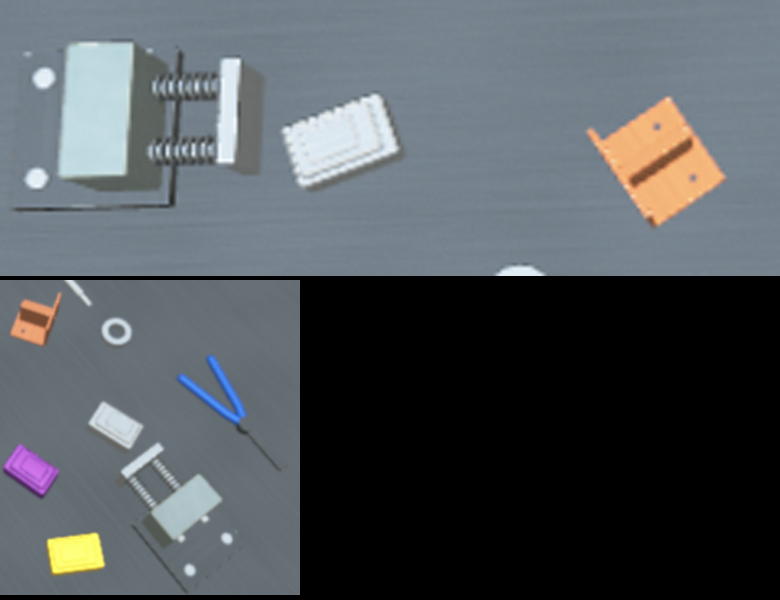

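Crop (3.25x): pad's front top edge (241,60)–(236,162); dolly corners (283,130),(378,95),(401,150),(305,188); bracket base far edge (668,98)–(725,178), flange top (588,130)–(652,226), rib running (632,182)–(690,143).

Run:
```python
from h import *
c=cam('top');s=cam('scene')
T=lambda p,z:onz(c,np.array(p)/3.25+[80-.35,225-.35],z)
S=lambda p,z:onz(s,(np.array(p)-[0,280])/1.5+[330,220],z)
def show(n,P):
    d=P[1]-P[0];print(n,P.round(4).tolist(),'mid',P[:2].mean(0).round(4),'len',np.linalg.norm(d).round(4),'ang',np.degrees(np.arctan2(d[1],d[0])).round(1))
show('pad top front',T([[241,60],[236,162]],.062))
show('pad scene',S([[122,470],[157,445]],.062))
show('housing',T([[69,42],[59,176]],.078))
show('base corner edge',T([[180,48],[171,206]],.003))
show('base side',T([[171,206],[12,209]],.003))
im=cv2.imread('pics/top0.png');hsv=cv2.cvtColor(im,cv2.COLOR_BGR2HSV)
def rect(m,x0,x1,y0,y1,z):
    mm=np.zeros_like(m);mm[y0:y1,x0:x1]=m[y0:y1,x0:x1]
    k=max(cv2.findContours(mm,0,cv2.CHAIN_APPROX_NONE)[0],key=cv2.contourArea)[:,0]
    P=onz(c,k,z);r=cv2.minAreaRect(np.float32(P*1000));print(r)
rect(np.uint8(hsv[...,2]>160)*255,163,208,248,288,.027)
show('base far',T([[668,98],[725,178]],.004));show('flange top outer',T([[588,130],[650,228]],.06));show('rib',T([[632,182],[690,143]],.05))
show('base side',T([[668,98],[605,137]],.004))
t=[0.45,0]
```

```text
pad top front [[0.5651, 0.235], [0.4966, 0.236]] mid [0.5308 0.2355] len 0.0686 ang 179.1
pad scene [[0.5657, 0.2382], [0.5021, 0.2412]] mid [0.5339 0.2397] len 0.0636 ang 177.4
housing [[0.5781, 0.3439], [0.4892, 0.3454]] mid [0.5337 0.3447] len 0.089 ang 179.0
base corner edge [[0.5897, 0.2977], [0.4781, 0.2994]] mid [0.5339 0.2985] len 0.1116 ang 179.1
base side [[0.4781, 0.2994], [0.4803, 0.4096]] mid [0.4792 0.3545] len 0.1103 ang 88.8
((515.1669921875, 177.82748413085938), (43.4858283996582, 71.36323547363281), 18.781381607055664)
base far [[0.5396, -0.0445], [0.4819, -0.0822]] mid [ 0.5107 -0.0634] len 0.0689 ang -146.8
flange top outer [[0.5088, 0.0051], [0.4425, -0.0342]] mid [ 0.4757 -0.0146] len 0.077 ang -149.3
rib [[0.4747, -0.0223], [0.4991, -0.0612]] mid [ 0.4869 -0.0418] len 0.046 ang -57.9
base side [[0.5396, -0.0445], [0.5139, -0.0003]] mid [ 0.5267 -0.0224] len 0.0512 ang 120.1
```

Request:
apply_moves:
  delta_pos:
    - [0.248,0.546,0]
    - [0.248,0.546,0]
    - [0.248,0.546,0]
    - [0.248,0.546,0]
    - [0.248,0.546,0]
    - [0.248,0.546,0]
    - [0.248,0.546,0]
    - [0.248,0.546,0]
  dr:
    - [0,0,0.98]
    - [0,0,0.98]
    - [0,0,0.98]
    - [0,0,0.98]
    - [0,0,0.98]
    - [0,0,0.98]
    - [0,0,0.98]
    - [0,0,0.98]
  jaw: [1,1,1,1,1,1,1,1]
  force: 30

```text
time: 0.77
tool_pos: [0.317, -0.2582, 0.2003]
tool_rot: [3.141, 0.0, 0.92]
contact_force: [0.5, 0.2, -0.3]
opening: 0.0918
grip_force: 0.0
```

Request:
apply_moves:
  delta_pos:
    - [0.248,0.546,0]
    - [0.248,0.546,0]
    - [0.248,0.546,0]
    - [0.248,0.546,0]
    - [0.248,0.546,0]
    - [0.248,0.546,0]
    - [0.248,0.546,0]
    - [0.248,0.546,0]
  dr:
    - [0,0,0.98]
    - [0,0,0.98]
    - [0,0,0.98]
    - [0,0,0.98]
    - [0,0,0.98]
    - [0,0,0.98]
    - [0,0,0.98]
    - [0,0,0.98]
  jaw: [1,1,1,1,1,1,1,1]

```text
time: 1.43
tool_pos: [0.4162, -0.0409, 0.1999]
tool_rot: [-3.141, 0.0, 1.409]
contact_force: [0.3, -0.2, 0.2]
opening: 0.092
grip_force: 0.0
```

Request:
apply_moves:
  delta_pos:
    - [0.248,0.5,0]
    - [0.248,0.5,0]
    - [0.248,0.5,0]
    - [0.248,0.5,0]
    - [0.248,0.5,0]
    - [0.248,0.5,0]
    - [0.248,0.5,0]
    - [0.248,0.5,0]
  dr:
    - [0,0,0.98]
    - [0,0,0.98]
    - [0,0,0.98]
    - [0,0,0.98]
    - [0,0,0.98]
    - [0,0,0.98]
    - [0,0,0.98]
    - [0,0,0.98]
  jaw: [1,1,1,1,1,1,1,1]

```text
time: 2.1
tool_pos: [0.5152, 0.1572, 0.1995]
tool_rot: [-3.14, 0.001, 1.896]
contact_force: [0.2, 0.2, -0.7]
opening: 0.0916
grip_force: 0.0
```

Run:
```python
from h import *
im,c=snap('wrist','w1');t=telemetry.observe();print(t['tool_pos'],t['tool_rot'],t['qpos'],c['C'],proj(c,[[.515,.178,.03],[.532,.236,.062]]))
```

```text
[0.51490723 0.15669101 0.1996943 ] [-3.14007525e+00  5.66349587e-04  1.89500874e+00] [ 1.53502884e-01  3.67626346e-01  1.48717590e+00 -8.49597951e-04
  1.28818964e+00 -1.70471614e-01] [0.49270069 0.22518543 0.3836178 ] [[322.7935175  197.78395837]
 [364.07139813 145.63675596]]
```

View pics/w1.png

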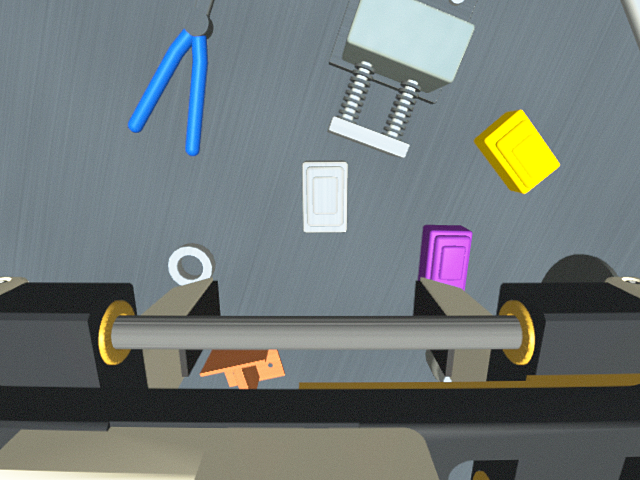

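Wrist view: dolly centred at (325,197), near upright in the image; pad top with front edge (330,129)–(407,157); everything agrees with the top view.

Run:
```python
from h import *
c=cam('wrist');im=cv2.imread('pics/w1.png')
hsv=cv2.cvtColor(im,cv2.COLOR_BGR2HSV);m=np.uint8((hsv[...,2]>165)&(hsv[...,1]<50))*255
def con(x0,x1,y0,y1):
    mm=np.zeros_like(m);mm[y0:y1,x0:x1]=m[y0:y1,x0:x1]
    return max(cv2.findContours(mm,0,cv2.CHAIN_APPROX_NONE)[0],key=cv2.contourArea)[:,0]
k=con(295,356,158,240);print(k.min(0),k.max(0))
for z in(.027,.035):print('dolly',cv2.minAreaRect(np.float32(onz(c,k,z)*1000)))
k=con(325,412,114,160);bx=cv2.boxPoints(cv2.minAreaRect(np.float32(k)));print(bx.round(1))
P=onz(c,bx,.062);print('pad',P.round(4),cv2.minAreaRect(np.float32(onz(c,k,.062)*1000)))
```

```text
[302 162] [347 232]
dolly ((516.3732299804688, 177.51702880859375), (43.81045150756836, 69.21001434326172), 18.673852920532227)
dolly ((515.8364868164062, 178.574462890625), (42.828304290771484, 67.65841674804688), 18.673799514770508)
[[327.7 129.4]
 [332.9 115.5]
 [409.7 144.2]
 [404.4 158.2]]
pad [[0.4979 0.2382]
 [0.4984 0.2502]
 [0.5684 0.2491]
 [0.5686 0.2368]] ((533.338623046875, 243.60296630859375), (12.060813903808594, 70.14542388916016), 89.09475708007812)
```

Request:
apply_moves:
  delta_pos:
    - [0.0035,0.053,0]
    - [0.0035,0.053,-0.1]
    - [0.0035,0.053,-0.2]
    - [0.0035,0.053,-0.3]
    - [0.0035,0.053,-0.38]
    - [0.0035,0.053,-0.44]
    - [0.0035,0.053,-0.482]
    - [0.0035,0.053,-0.482]
  dr:
    - [0,0,0]
    - [0,0,0]
    - [0,0,0]
    - [0,0,0]
    - [0,0,0]
    - [0,0,0]
    - [0,0,0]
    - [0,0,0]
  jaw: [1,1,1,1,1,1,1,1]

```text
time: 2.82
tool_pos: [0.5138, 0.1771, 0.0044]
tool_rot: [-3.135, -0.001, 1.894]
contact_force: [-0.9, -0.8, -0.8]
opening: 0.0916
grip_force: 0.0
```

Request:
apply_moves:
  delta_pos:
    - [0,0,0]
    - [0,0,0]
    - [0,0,0]
    - [0,0,0]
    - [0,0,0]
    - [0,0,0]
    - [0,0,0]
    - [0,0,0]
  dr:
    - [0,0,0]
    - [0,0,0]
    - [0,0,0]
    - [0,0,0]
    - [0,0,0]
    - [0,0,0]
    - [0,0,0]
    - [0,0,0]
  jaw: [0.3,0.3,0.3,0.3,0.3,0.3,0.3,0.3]
  force: 35

```text
time: 3.48
tool_pos: [0.5164, 0.1802, 0.0076]
tool_rot: [3.141, 0.0, 1.897]
contact_force: [-0.1, 0.5, -0.3]
opening: 0.0432
grip_force: 0.0
```

Request:
apply_moves:
  delta_pos:
    - [0,0,0]
    - [0,0,0]
    - [0,0,0]
    - [0,0,0]
    - [0,0,0]
  dr:
    - [0,0,0]
    - [0,0,0]
    - [0,0,0]
    - [0,0,0]
    - [0,0,0]
  jaw: [0.2,0.2,0.2,0.2,0.2]

```text
time: 3.9
tool_pos: [0.516, 0.1801, 0.0074]
tool_rot: [-3.141, -0.0, 1.897]
contact_force: [-2.2, -0.5, 3.7]
opening: 0.0349
grip_force: 35.0
```

Run:
```python
from h import *
a,_=snap('wrist','w2');b,_=snap('scene','s2')
o=np.zeros((480,800,3),np.uint8);o[:300,:400]=cv2.resize(a,(400,300));o[:,400:]=cv2.resize(b[200:440,330:530],(400,480),interpolation=cv2.INTER_CUBIC)
cv2.imwrite('pics/c2.png',o[:,:,::-1]);print(telemetry.observe()['opening'],telemetry.observe()['grip_force'])
```

```text
0.035060182874075155 34.99981462955475
```

View pics/c2.png

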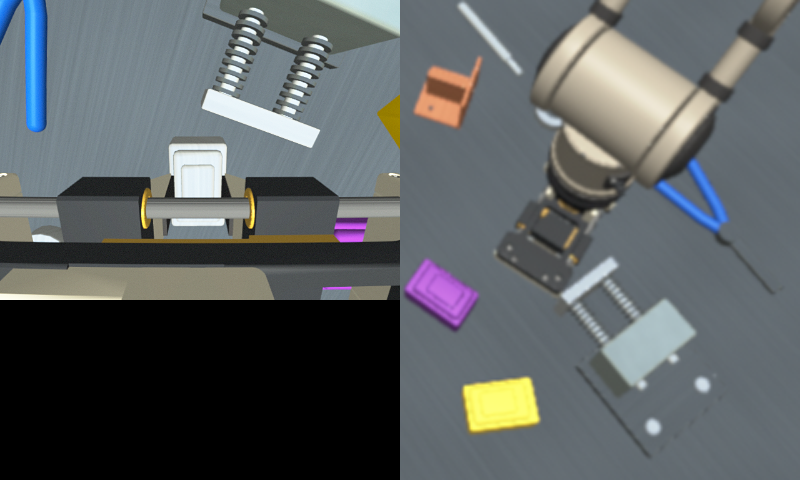

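The wrist picture shows the dolly between the pads, near (200,185), but the opening of 35 mm is less than 44 mm. I'll do a small test lift and weigh it.

Request:
apply_moves:
  delta_pos:
    - [0,0,0.02]
    - [0,0,0.04]
    - [0,0,0.06]
    - [0,0,0.06]
    - [0,0,0.06]
    - [0,0,0.06]
  dr:
    - [0,0,0]
    - [0,0,0]
    - [0,0,0]
    - [0,0,0]
    - [0,0,0]
    - [0,0,0]
  jaw: [0.2,0.2,0.2,0.2,0.2,0.2]

```text
time: 4.5
tool_pos: [0.5162, 0.18, 0.0314]
tool_rot: [-3.142, -0.0, 1.897]
contact_force: [0.2, 0.0, -5.4]
opening: 0.0352
grip_force: 35.0
```

Run:
```python
from h import *
im,c=snap('wrist','w3');t=telemetry.observe();print(t['tool_pos'],t['tool_rot'],t['contact_force'],t['torque'],t['opening'],t['grip_force'])
cv2.imwrite('pics/c3.png',cv2.resize(im[180:400,180:460],None,fx=2.5,fy=2.5)[:,:,::-1])
```

```text
[0.5160664  0.18001332 0.03116549] [-3.14112493e+00 -2.69345985e-05  1.89683052e+00] [-0.10758239 -0.70670419 -7.24341796] [-0.03341898 -0.08247227  0.01630005] 0.03527342925014007 34.99560356140137
```

View pics/c3.png

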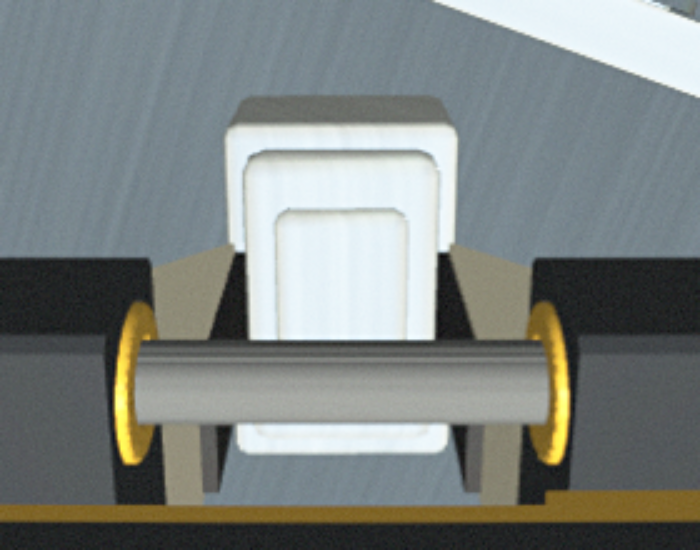

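Held and lifted (about 6.5 N of weight). Now carry it to the tray.

Request:
apply_moves:
  delta_pos:
    - [0,0,0.04]
    - [0,0,0.1]
    - [0,0,0.16]
    - [0,0,0.22]
    - [0,0,0.28]
    - [0,0,0.3]
    - [0,-0.03,0.3]
    - [0,-0.08,0.3]
  dr:
    - [0,0,0]
    - [0,0,0]
    - [0,0,0]
    - [0,0,0]
    - [0,0,0]
    - [0,0,0]
    - [0,0,0]
    - [0,0,-0.1]
  jaw: [0.2,0.2,0.2,0.2,0.2,0.2,0.2,0.2]
  force: 45

```text
time: 5.22
tool_pos: [0.5159, 0.1487, 0.1507]
tool_rot: [-3.141, -0.001, 1.849]
contact_force: [-0.2, 0.4, -7.7]
opening: 0.0346
grip_force: 45.0
```

Request:
apply_moves:
  delta_pos:
    - [0,-0.07,0]
    - [0.01,-0.14,0]
    - [0.02,-0.21,0]
    - [0.02,-0.28,0]
    - [0.03,-0.35,0]
    - [0.03,-0.42,0]
    - [0.04,-0.49,0]
    - [0.04,-0.56,0]
  dr:
    - [0,0,-0.05]
    - [0,0,-0.1]
    - [0,0,-0.2]
    - [0,0,-0.3]
    - [0,0,-0.4]
    - [0,0,-0.5]
    - [0,0,-0.55]
    - [0,0,-0.55]
  jaw: [0.2,0.2,0.2,0.2,0.2,0.2,0.2,0.2]

```text
time: 5.88
tool_pos: [0.5315, -0.0777, 0.1495]
tool_rot: [-3.139, -0.001, 1.57]
contact_force: [1.1, -0.1, -5.5]
opening: 0.0349
grip_force: 45.0
```

Request:
apply_moves:
  delta_pos:
    - [0,-0.07,0]
    - [0,-0.14,0]
    - [0,-0.21,0]
    - [0,-0.28,0]
    - [0,-0.35,0]
    - [0,-0.42,0]
    - [0,-0.48,0]
    - [0,-0.52,0]
  dr:
    - [0,0,0]
    - [0,0,0]
    - [0,0,0]
    - [0,0,0]
    - [0,0,0]
    - [0,0,0]
    - [0,0,0]
    - [0,0,0]
  jaw: [0.2,0.2,0.2,0.2,0.2,0.2,0.2,0.2]

```text
time: 6.55
tool_pos: [0.5308, -0.2865, 0.1491]
tool_rot: [-3.139, -0.001, 1.57]
contact_force: [-0.2, -0.0, -6.7]
opening: 0.0348
grip_force: 45.0
```

Request:
apply_moves:
  delta_pos:
    - [0.005,-0.07,0]
    - [0.005,-0.15,0]
    - [0.005,-0.15,-0.06]
    - [0.005,-0.15,-0.14]
    - [0.005,-0.15,-0.22]
    - [0.005,-0.15,-0.28]
    - [0.005,-0.15,-0.31]
    - [0.005,-0.15,-0.31]
  dr:
    - [0,0,0]
    - [0,0,0]
    - [0,0,0]
    - [0,0,0]
    - [0,0,0]
    - [0,0,0]
    - [0,0,0]
    - [0,0,0]
  jaw: [0.2,0.2,0.2,0.2,0.2,0.2,0.2,0.2]

```text
time: 7.22
tool_pos: [0.5319, -0.342, 0.023]
tool_rot: [-3.135, -0.005, 1.572]
contact_force: [-1.3, -0.0, -6.7]
opening: 0.0347
grip_force: 45.0
```

Request:
apply_moves:
  delta_pos:
    - [0,0,-0.008]
    - [0,0,-0.008]
    - [0,0,-0.008]
    - [0,0,-0.008]
  dr:
    - [0,0,0]
    - [0,0,0]
    - [0,0,0]
    - [0,0,0]
  jaw: [0.2,0.2,0.2,0.2]

```text
time: 7.55
tool_pos: [0.5352, -0.3445, 0.026]
tool_rot: [3.139, 0.002, 1.572]
contact_force: [-0.4, -0.3, -6.4]
opening: 0.0348
grip_force: 45.0
```

Request:
apply_moves:
  delta_pos:
    - [0,0,-0.008]
    - [0,0,-0.016]
    - [0,0,-0.016]
    - [0,0,-0.016]
    - [0,0,-0.016]
  dr:
    - [0,0,0]
    - [0,0,0]
    - [0,0,0]
    - [0,0,0]
    - [0,0,0]
  jaw: [0.2,0.2,0.2,0.2,0.2]

```text
time: 7.97
tool_pos: [0.5343, -0.3439, 0.0178]
tool_rot: [3.142, -0.0, 1.572]
contact_force: [-0.0, -0.6, -7.0]
opening: 0.0349
grip_force: 45.0
```

Request:
apply_moves:
  delta_pos:
    - [0,0,-0.006]
    - [0,0,-0.012]
    - [0,0,-0.012]
    - [0,0,-0.012]
    - [0,0,-0.012]
  dr:
    - [0,0,0]
    - [0,0,0]
    - [0,0,0]
    - [0,0,0]
    - [0,0,0]
  jaw: [0.2,0.2,0.2,0.2,0.2]

```text
time: 8.38
tool_pos: [0.5346, -0.344, 0.0135]
tool_rot: [3.141, 0.0, 1.572]
contact_force: [0.4, 1.0, -0.5]
opening: 0.035
grip_force: 45.0
```

Weight is off at TCP 13.5 mm, so the dolly is on the tray floor. Release.

Request:
apply_moves:
  delta_pos:
    - [0,0,0]
    - [0,0,0]
    - [0,0,0]
    - [0,0,0]
    - [0,0,0]
    - [0,0,0]
  dr:
    - [0,0,0]
    - [0,0,0]
    - [0,0,0]
    - [0,0,0]
    - [0,0,0]
    - [0,0,0]
  jaw: [0.75,0.75,0.75,0.75,0.75,0.75]

```text
time: 8.88
tool_pos: [0.5344, -0.344, 0.0132]
tool_rot: [3.141, 0.0, 1.572]
contact_force: [0.5, 0.2, 0.2]
opening: 0.0676
grip_force: 0.0
```

Request:
apply_moves:
  delta_pos:
    - [0,0,0.05]
    - [0,0,0.15]
    - [0,0,0.25]
    - [0,0,0.35]
    - [0,0,0.45]
    - [0,0,0.45]
    - [0,0,0.45]
  dr:
    - [0,0,0]
    - [0,0,0]
    - [0,0,0]
    - [0,0,0]
    - [0,0,0]
    - [0,0,0]
    - [0,0,0]
  jaw: [0.75,0.75,0.75,0.75,0.75,0.75,0.75]

```text
time: 9.47
tool_pos: [0.5355, -0.3448, 0.1963]
tool_rot: [3.136, 0.004, 1.572]
contact_force: [-0.1, 0.5, -0.5]
opening: 0.0689
grip_force: 0.0
```

Request:
apply_moves:
  delta_pos:
    - [-0.018,0.08,0]
    - [-0.018,0.16,0]
    - [-0.018,0.24,0]
    - [-0.018,0.331,0]
    - [-0.018,0.331,0]
    - [-0.018,0.331,0]
  dr:
    - [0,0,0.2]
    - [0,0,0.4]
    - [0,0,0.55]
    - [0,0,0.55]
    - [0,0,0.55]
    - [0,0,0.55]
  jaw: [0.5,0.5,0.5,0.5,0.5,0.5]

```text
time: 9.97
tool_pos: [0.5267, -0.2096, 0.1919]
tool_rot: [-3.14, -0.002, 1.85]
contact_force: [0.3, -0.8, 0.1]
opening: 0.0457
grip_force: 0.0
```

Request:
apply_moves:
  delta_pos:
    - [-0.018,0.08,0]
    - [-0.018,0.16,0]
    - [-0.018,0.24,0]
    - [-0.018,0.331,0]
    - [-0.018,0.331,0]
    - [-0.018,0.331,0]
    - [-0.018,0.331,0]
  dr:
    - [0,0,0.2]
    - [0,0,0.4]
    - [0,0,0.55]
    - [0,0,0.55]
    - [0,0,0.55]
    - [0,0,0.55]
    - [0,0,0.55]
  jaw: [0.5,0.5,0.5,0.5,0.5,0.5,0.5]

```text
time: 10.55
tool_pos: [0.52, -0.0802, 0.1924]
tool_rot: [-3.141, -0.0, 2.121]
contact_force: [1.1, 0.3, -0.0]
opening: 0.0458
grip_force: 0.0
```

Run:
```python
from h import *
im,c=snap('wrist','w4');t=telemetry.observe();print(t['tool_pos'],t['tool_rot'],proj(c,[[.495,-.038,.03]]))
np.save('c4.npy',c,allow_pickle=True)
b,_=snap('top','t4')
o=np.zeros((480,800,3),np.uint8);o[:450,:600]=cv2.resize(im,(600,450));o[:240,600:]=cv2.resize(b[190:310,370:470],(200,240))
cv2.imwrite('pics/c4.png',o[:,:,::-1])
```

```text
[ 0.52002211 -0.08057706  0.19246178] [-3.14085827e+00 -8.52331939e-05  2.12038725e+00] [[316.74828662 167.75241869]]
```

View pics/c4.png

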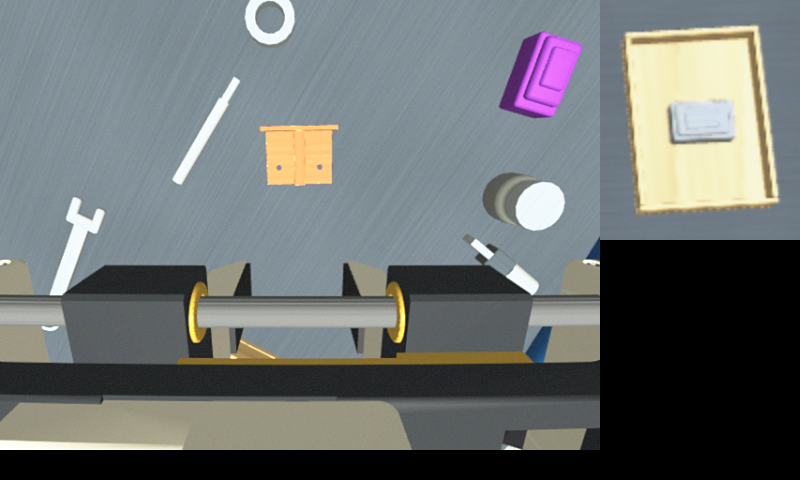

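Dolly lies flat in the tray. The bracket shows at about (300,155) in the 600-wide view: flange top (260,128)–(338,126), base rear edge (267,185)–(332,184), rib centred on column 300.

Run:
```python
from h import *
c=np.load('c4.npy',allow_pickle=True).item();im=cv2.imread('pics/w4.png')
hsv=cv2.cvtColor(im,cv2.COLOR_BGR2HSV);m=np.uint8((hsv[...,0]<20)&(hsv[...,1]>90)&(hsv[...,2]>120))*255
m[:120]=0;m[215:]=0;m[:,:260]=0;m[:,380:]=0
k=max(cv2.findContours(m,0,cv2.CHAIN_APPROX_NONE)[0],key=cv2.contourArea)[:,0]
print(k.min(0),k.max(0))
for y in range(k[:,1].min(),k[:,1].max()+1,4):
    xs=np.where(m[y])[0];print(y,xs.min(),xs.max(),end=' | ')
rear=[(x,np.where(m[:,x])[0].max()) for x in range(288,352,4)];front=[(x,np.where(m[:,x])[0].min()) for x in range(282,358,4)]
print(rear,front)
def ln(p,z):
    P=onz(c,p,z);d=np.linalg.svd(P-P.mean(0))[2][0];return P.mean(0),np.degrees(np.arctan2(*d[::-1]))
print('rear',ln([r for r in rear if not 308<r[0]<328],.002),'front',ln(front,.06))
```

```text
[277 133] [360 197]
133 341 360 | 137 277 360 | 141 283 354 | 145 283 353 | 149 284 353 | 153 286 353 | 157 284 353 | 161 284 353 | 165 284 353 | 169 284 353 | 173 287 353 | 177 286 353 | 181 285 353 | 185 285 353 | 189 285 353 | 193 285 353 | 197 314 324 | [(288, np.int64(196)), (292, np.int64(196)), (296, np.int64(196)), (300, np.int64(196)), (304, np.int64(196)), (308, np.int64(196)), (312, np.int64(195)), (316, np.int64(196)), (320, np.int64(197)), (324, np.int64(197)), (328, np.int64(195)), (332, np.int64(195)), (336, np.int64(195)), (340, np.int64(193)), (344, np.int64(195)), (348, np.int64(195))] [(282, np.int64(135)), (286, np.int64(135)), (290, np.int64(134)), (294, np.int64(134)), (298, np.int64(134)), (302, np.int64(134)), (306, np.int64(134)), (310, np.int64(136)), (314, np.int64(136)), (318, np.int64(134)), (322, np.int64(134)), (326, np.int64(134)), (330, np.int64(134)), (334, np.int64(134)), (338, np.int64(134)), (342, np.int64(133)), (346, np.int64(133)), (350, np.int64(133)), (354, np.int64(133))]
rear (array([ 0.51168011, -0.0627109 ]), np.float64(33.23487035874992)) front (array([ 0.48037188, -0.01219741]), np.float64(32.76221023526881))
```

Request:
apply_moves:
  delta_pos:
    - [-0.06,0.107,0]
    - [-0.06,0.107,-0.08]
    - [-0.06,0.107,-0.18]
    - [-0.06,0.107,-0.28]
    - [-0.06,0.107,-0.36]
    - [-0.06,0.107,-0.42]
    - [-0.06,0.107,-0.45]
    - [-0.06,0.107,-0.45]
  dr:
    - [0,0,0.05]
    - [0,0,0.05]
    - [0,0,0.05]
    - [0,0,0.05]
    - [0,0,0.05]
    - [0,0,0.05]
    - [0,0,0.05]
    - [0,0,0.05]
  jaw: [0.5,0.5,0.5,0.5,0.5,0.5,0.5,0.5]
  force: 40

```text
time: 11.32
tool_pos: [0.494, -0.0372, 0.01]
tool_rot: [-3.137, -0.004, 2.145]
contact_force: [-1.3, 0.7, 0.0]
opening: 0.0455
grip_force: 0.0
```

Request:
apply_moves:
  delta_pos:
    - [0,0,0]
    - [0,0,0]
    - [0,0,0]
    - [0,0,0]
    - [0,0,0]
    - [0,0,0]
    - [0,0,0]
    - [0,0,0]
  dr:
    - [0,0,0]
    - [0,0,0]
    - [0,0,0]
    - [0,0,0]
    - [0,0,0]
    - [0,0,0]
    - [0,0,0]
    - [0,0,0]
  jaw: [0,0,0,0,0,0,0,0]

```text
time: 11.98
tool_pos: [0.4962, -0.0364, 0.0136]
tool_rot: [3.141, 0.001, 2.147]
contact_force: [-1.4, 0.1, 5.5]
opening: 0.0097
grip_force: 40.0
```

Request:
apply_moves:
  delta_pos:
    - [0,0,0.03]
    - [0,0,0.06]
    - [0,0,0.1]
    - [0.01,0.04,0.1]
    - [0.02,0.1,0.1]
    - [0.03,0.16,0.1]
    - [0.04,0.22,0.1]
    - [0.046,0.28,0.1]
  dr:
    - [0,0,0]
    - [0,0,0]
    - [0,0,0]
    - [0,0,-0.1]
    - [0,0,-0.2]
    - [0,0,-0.35]
    - [0,0,-0.5]
    - [0,0,-0.6]
  jaw: [0,0,0,0,0,0,0,0]

```text
time: 12.65
tool_pos: [0.514, 0.0768, 0.0524]
tool_rot: [-3.141, -0.0, 1.843]
contact_force: [0.6, 0.1, -4.2]
opening: 0.0094
grip_force: 40.0
```

Request:
apply_moves:
  delta_pos:
    - [0.01,0.06,0]
    - [0.02,0.12,0]
    - [0.03,0.18,0]
    - [0.04,0.22,0]
    - [0.046,0.25,0]
    - [0.046,0.26,0]
    - [0.046,0.26,0]
    - [0.046,0.26,0]
  dr:
    - [0,0,-0.1]
    - [0,0,-0.25]
    - [0,0,-0.4]
    - [0,0,-0.5]
    - [0,0,-0.584]
    - [0,0,-0.584]
    - [0,0,-0.584]
    - [0,0,-0.584]
  jaw: [0,0,0,0,0,0,0,0]

```text
time: 13.32
tool_pos: [0.532, 0.1792, 0.0524]
tool_rot: [-3.14, 0.001, 1.556]
contact_force: [-0.1, -1.2, -4.5]
opening: 0.0094
grip_force: 40.0
```

Run:
```python
from h import *
im,c=snap('wrist','w5');t=telemetry.observe();print(t['tool_pos'],t['tool_rot'],t['contact_force'],t['opening'],c['C'])
np.save('c5.npy',c,allow_pickle=True)
```

```text
[0.53220692 0.17888032 0.05262437] [-3.14044693e+00  5.84582353e-04  1.55550114e+00] [-0.24624723 -0.94734569 -3.89593217] 0.009312230618420025 [0.53316183 0.25081929 0.23658391]
```

View pics/w5.png

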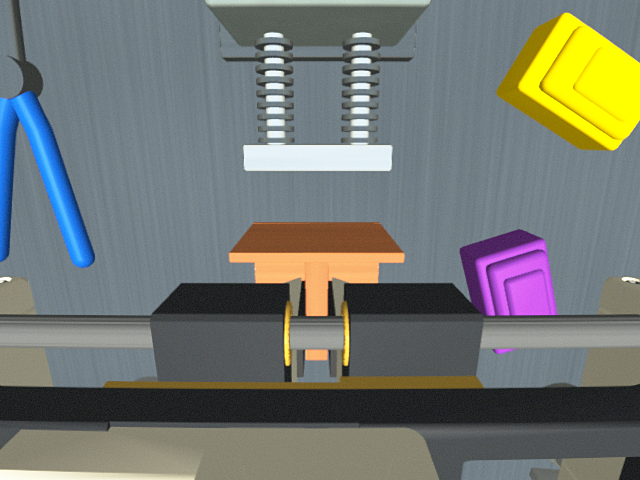

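Flange top front edge (230,254)–(404,254); pad top front edge (244,170)–(391,170). Both level, so the yaw is aligned.

Run:
```python
from h import *
c=np.load('c5.npy',allow_pickle=True).item()
print(onz(c,[[230,254],[404,254]],.099),onz(c,[[244,170],[391.5,170]],.062))
```

```text
[[0.49823711 0.20888773]
 [0.56717326 0.20783523]] [[0.49869099 0.23901449]
 [0.56843013 0.23794077]]
```

Request:
apply_moves:
  delta_pos:
    - [0.001,0,-0.03]
    - [0.001,0,-0.06]
    - [0.001,0,-0.08]
    - [0.001,0,-0.09]
    - [0.001,0,-0.094]
    - [0.001,0,-0.094]
    - [0.001,0,-0.094]
  dr:
    - [0,0,0]
    - [0,0,0]
    - [0,0,0]
    - [0,0,0]
    - [0,0,0]
    - [0,0,0]
    - [0,0,0]
  jaw: [0,0,0,0,0,0,0]

```text
time: 13.95
tool_pos: [0.5335, 0.1796, 0.0158]
tool_rot: [3.141, -0.0, 1.555]
contact_force: [-0.4, 1.0, -4.7]
opening: 0.0093
grip_force: 40.0
```

Request:
apply_moves:
  delta_pos:
    - [0,0,-0.003]
    - [0,0,-0.003]
    - [0,0,-0.003]
    - [0,0,-0.003]
  dr:
    - [0,0,0]
    - [0,0,0]
    - [0,0,0]
    - [0,0,0]
  jaw: [0,0,0,0]

```text
time: 14.28
tool_pos: [0.5332, 0.1797, 0.0145]
tool_rot: [3.141, -0.0, 1.555]
contact_force: [0.6, -0.5, -3.9]
opening: 0.0096
grip_force: 40.0
```

Request:
apply_moves:
  delta_pos:
    - [0,0,-0.003]
    - [0,0,-0.003]
    - [0,0.02,-0.003]
    - [0,0.04,-0.003]
    - [0,0.055,-0.003]
    - [0,0.055,-0.003]
    - [0,0.055,-0.003]
  dr:
    - [0,0,0]
    - [0,0,0]
    - [0,0,0]
    - [0,0,0]
    - [0,0,0]
    - [0,0,0]
    - [0,0,0]
  jaw: [0,0,0,0,0,0,0]

```text
time: 14.87
tool_pos: [0.5342, 0.2022, 0.0138]
tool_rot: [3.139, -0.0, 1.555]
contact_force: [1.3, -1.1, 4.0]
opening: 0.0098
grip_force: 40.0
```

Request:
apply_moves:
  delta_pos:
    - [0,0.006,0]
    - [0,0.012,0]
    - [0,0.018,0]
    - [0,0.024,0]
    - [0,0.03,0]
    - [0,0.035,0]
    - [0,0.035,0]
    - [0,0.035,0]
  dr:
    - [0,0,0]
    - [0,0,0]
    - [0,0,0]
    - [0,0,0]
    - [0,0,0]
    - [0,0,0]
    - [0,0,0]
    - [0,0,0]
  jaw: [0,0,0,0,0,0,0,0]

```text
time: 15.53
tool_pos: [0.5339, 0.2139, 0.014]
tool_rot: [3.14, 0.002, 1.555]
contact_force: [-0.1, -9.9, 9.5]
opening: 0.0094
grip_force: 40.0
```

Request:
apply_moves:
  delta_pos:
    - [0,0,0.002]
    - [0,0,0.004]
    - [0,0,0.004]
    - [0,0,0.004]
    - [0,0,0.004]
  dr:
    - [0,0,0]
    - [0,0,0]
    - [0,0,0]
    - [0,0,0]
    - [0,0,0]
  jaw: [0,0,0,0,0]

```text
time: 15.95
tool_pos: [0.533, 0.2156, 0.0141]
tool_rot: [-3.141, 0.0, 1.555]
contact_force: [2.1, -2.6, -4.3]
opening: 0.0094
grip_force: 40.0
```

```bash
cat > m.py <<'E'
from h import *
import sys
im,c=snap('wrist',sys.argv[1]);t=telemetry.observe();print(t['time'],t['tool_pos'],t['tool_rot'],t['contact_force'],t['torque'])
g=cv2.cvtColor(im,cv2.COLOR_RGB2HSV)
# pad top: bright rows along column 265/370
for u in(265,290,320,350,370):
    b=np.where((g[100:280,u,2]>165)&(g[100:280,u,1]<45))[0]+100
    o=np.where((g[100:300,u,0]<20)&(g[100:300,u,1]>90))[0]+100
    print(u,'bright',b.min() if len(b) else 0,b.max() if len(b) else 0,'copper',o.min() if len(o) else 0, 'y', onz(c,[[u,b.max()+1]],.062)[0,1].round(4) if len(b) else 0,onz(c,[[u,b.min()]],.062)[0,1].round(4) if len(b) else 0)
E
python3 m.py w6
```

```text
16.0 [0.53294535 0.21563342 0.01416711] [-3.14103495e+00  2.83642828e-04  1.55494024e+00] [ 1.88894228 -2.77123921 -3.62658303] [-0.58602495 -0.46707083  0.04108622]
265 bright 103 253 copper 254 y 0.2455 0.3012
290 bright 225 253 copper 254 y 0.2453 0.2569
320 bright 225 253 copper 254 y 0.2451 0.2567
350 bright 225 253 copper 254 y 0.2449 0.2565
370 bright 103 253 copper 254 y 0.2448 0.3005
```

Request:
apply_moves:
  delta_pos:
    - [0,0.006,-0.001]
    - [0,0.012,-0.001]
    - [0,0.018,-0.001]
    - [0,0.024,-0.001]
    - [0,0.03,-0.001]
    - [0,0.034,-0.001]
    - [0,0.034,-0.001]
    - [0,0.034,-0.001]
  dr:
    - [0,0,0]
    - [0,0,0]
    - [0,0,0]
    - [0,0,0]
    - [0,0,0]
    - [0,0,0]
    - [0,0,0]
    - [0,0,0]
  jaw: [0,0,0,0,0,0,0,0]

```text
time: 16.67
tool_pos: [0.5332, 0.2281, 0.014]
tool_rot: [-3.141, 0.002, 1.555]
contact_force: [3.3, -8.6, -3.1]
opening: 0.0099
grip_force: 40.0
```

```bash
python3 m.py w7
```

```text
16.7167 [0.53314188 0.22804453 0.01395839] [-3.14116978e+00  2.14984431e-03  1.55524354e+00] [ 2.53005332 -8.96550821 -4.23392269] [-1.55812638 -0.52059292  0.03577777]
265 bright 100 254 copper 255 y 0.2577 0.3147
290 bright 100 254 copper 255 y 0.2576 0.3146
320 bright 100 254 copper 255 y 0.2574 0.3144
350 bright 100 254 copper 255 y 0.2572 0.3142
370 bright 100 254 copper 255 y 0.257 0.3141
```

Request:
apply_moves:
  delta_pos:
    - [0,0,0]
    - [0,0,0]
    - [0,0,0]
    - [0,0,0]
    - [0,0,0]
    - [0,0,0]
  dr:
    - [0,0,0]
    - [0,0,0]
    - [0,0,0]
    - [0,0,0]
    - [0,0,0]
    - [0,0,0]
  jaw: [0,0,0,0,0,0]

```text
time: 17.22
tool_pos: [0.5332, 0.228, 0.014]
tool_rot: [-3.141, 0.002, 1.555]
contact_force: [2.7, -9.0, -4.5]
opening: 0.0096
grip_force: 40.0
```

```bash
python3 m.py w8
```

```text
17.2667 [0.53313069 0.22797219 0.01395515] [-3.14110369e+00  2.13201822e-03  1.55503003e+00] [ 2.51117102 -9.59068331 -3.99708546] [-1.49248762 -0.58269724  0.00756919]
265 bright 100 254 copper 255 y 0.2576 0.3146
290 bright 100 254 copper 255 y 0.2574 0.3145
320 bright 100 254 copper 255 y 0.2572 0.3143
350 bright 100 254 copper 255 y 0.257 0.3141
370 bright 100 254 copper 255 y 0.2569 0.314
```

View pics/w8.png

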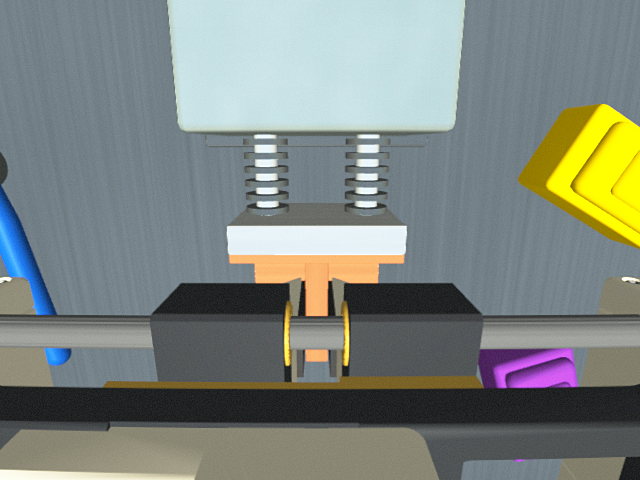

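The flange (230–404) sits flush against and centred on the pad (228–406). The pad is in about 19 mm with a steady push of about 9.5 N, so I'm handing in.

```bash
python3 -c "
from cell import job
print(job.hand_in())"
```

```text
the job is handed in; nothing more can be done
None
```

The job is handed in with the dolly released in the tray and the gripper holding the bracket flush and centred on the pad, about 19 mm in at about 9.5 N; the hand-in returned no verdict.

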